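Snap the lifting handle onto the fixture's eye bar

TASK

Take the lifting handle out of its storage dock and snap its sprung hook down onto the eye bar of the gauge fixture, so that the bar is caught inside the hook and the gate has sprung fully shut; then let go, and the handle may tip over on the bar. The dock's end plates and the fixture's cheeks leave room for the fingers only from different sides, so stand the handle in the open slotted rest to change your grip. Leave the things standing about as they are.

Things in the scene. Friction and masses are not known exactly. Their poses are not given: they have to be found in the camera images.
- lift_handle: Loose lifting handle, 0.2 kg, 100 mm tall. Origin: bottom of the hook, in the middle; z up to the grip, x along the hook's width. Below the grip a steel loop of 10 mm round bar in the x-z plane, 60 mm wide and 60 mm high outside (inside 40 x 40 mm, z = 10 to 50). Its bottom side is the mouth, shut by the gate. Starts upright in the dock.
- grip (a point): Centre of the handle's black rounded grip block, 50 (x) x 40 (y) x 40 mm (handle z = 60 to 100 mm); 80 mm above the handle's origin, on its z axis; axes as the handle's.
- mouth (a point): Where the bar should enter: x = +3 mm, z = 5.5 mm in the handle's frame, on the gate (7 mm bar, hinged at handle x = -20, free end at x = +11.5, where the fixed nose begins). A bar pressed up here (3 mm either way) swings the gate into the loop and slips past its free end about 30 mm above the handle's origin; the gate then snaps shut beneath it.
- hook_gate (a joint): Angle of the gate in rad: 0 shut (sprung to there), growing to 1.25 as it is pushed into the loop. Pushing the bar through takes about 5 to 15 N.
- dock: Fixed storage dock, origin centre of underside, z up. Grey block 84 (x) x 60 (y) x 70 mm, foot 130 mm long (x), slot from above 66 (x) x 14 (y), 64 mm deep. The hook hangs in the slot, width along x; the grip's underside sits on top at z = 70 mm. End plates 56 mm wide (y) at x = 33 to 43 mm either side, up to z = 116 mm: the grip can be taken here only with the fingers closing along y.
- rest: Fixed slotted rest, origin centre of underside, z up: the same block, foot and slot as the dock (block 84 x 60 x 70 mm, slot 66 along x by 14 along y, 64 mm deep) but no end plates, so a handle standing in it (its origin 10 mm above the table, grip z = 70 to 110 mm) can be taken from any side. The handle fits either way round.
- fixture: Fixed gauge fixture, origin centre of underside, z up. Steel base 130 (x) x 90 (y) x 10 mm; two upright cheeks 44 mm wide (x), at y = 25 to 35 mm either side, up to z = 136 mm; between them the eye bar along y. The handle goes in from above, its width along the fixture's x, either way round; the fingers then have room only on the +x and -x sides.
- eye_bar (a point): Middle of the eye bar (8 mm thick), 64 mm above the table; y along the bar, axes as the fixture's.
- cannula: Bystander: clear plastic cannula standing on its wide end, 39 x 50 x 124 mm, light and easily knocked over; origin centre of its underside.
- counter: Bystander: small hand tally counter, 72 x 52 x 24 mm; origin centre of its underside.
- cup: Bystander: small clear cup of plugs, 61 mm across, 48 mm tall; origin centre of its underside.
- tape: Bystander: roll of floor tape lying flat, 102 mm across, 48 mm tall; origin centre of its underside.
Mind the look-alikes: they are no part of the job. Leave any blue look-alike of the fixture alone. What is shaped like the lift_handle but purple is not meant.

How it is judged:
By the outcome, as a careful person would: the job done as asked, in the order asked, and still so for the second after the job is handed in, with the robot touching nothing.
It also fails if it takes over 58 s, if anything falls off the work surface, if the arm or the gripper's body presses on something with over 40 N, if the wrist force passes 120 N, or if a joint passes its speed limit or range.

ROBOT

A 7-joint arm with a two-finger parallel gripper is mounted at the origin on a cart in front of the work surface, level with it; the furniture and walls round the work are solid. World frame = base frame: x ahead of the robot, y to its left, z up, the work surface at z = 0. Lengths are in m, angles in rad, forces in N, time in s.
With the tool pointing down it reaches from about 0.4 to 0.875 m from the base axis. Payload 19.3 kg.
Tool frame: the origin (TCP) lies on the centre line of the jaws, within the pads' length; the fingertips stand 19 mm ahead of it and the grasp point (between the pads) is the TCP (bot.nose_length is the distance from the TCP to the fingertips, in m); y points along the fingers, z is the direction in which the jaws open and shut, and the axes are right-handed (so a half turn about y gives the same grasp; the last joint's range is limited). The gripper opens to 85 mm and grips with 20 to 120 N. Pads are 22 mm wide; open, the fingers measure 114 mm over their backs; the gripper's body (76 mm by 85 mm) begins 54 mm behind the grasp point. The pads swing forward as they close: fully open they stand 13 mm farther back than shut.
Start: joints at [1.109, 0.521, -0.036, 1.599, 0.021, 1.021, -0.113], TCP at [0.239, -0.578, 0.25] pointing down, gripper open.
Joint ranges: [-2.91, 2.91], [-0.3, 2.13], [-1.5, 1.42], [0.17, 2.43], [-1.26, 4.41], [0.16, 1.93], [-2.52, 2.52]. Speed limits (rad/s): [1.89, 1.89, 2.39, 2.39, 3.01, 3.01, 3.01].

INTERFACE

Orientations are given as [roll, pitch, yaw] about the fixed x, y, z axes, in that order (R = Rz(yaw) Ry(pitch) Rx(roll)).
In Python, from workcell import observe, cams, workorder, bot gives the robot as it stands. The module is installed in compiled form; this text tells all that it offers.
- The arm moves only by the tool apply_moves, never from a script. Its arguments are lists of equal length, an entry for each row: "jaw": the opening, from -1 (shut) to 1 (fully open), so that 0 is half open; "translation": the shift along the world's x, y, z in m, a list of three; "angular": the turn, a rotation vector about the world's x, y, z in degrees, a list of three. In form: {"jaw": [jaw, ...], "translation": [[x, y, z], ...], "angular": [[ax, ay, az], ...]}. A call has 1 to 5 rows; each row is the pose to reach, as a shift and turn from the pose commanded when the call began; what a row does not reach only later rows make up. A row lasts 1/10 s, in which the tool goes at most 50 mm and 8.59 degrees, less where a joint would pass 70% of its speed; a pose out of reach is approached as far as the arm can. A call with a gripper value outside its range is refused whole. The fingers move at their own pace and stop on an object; "newtons" is the grip in N (left out, the last holds). Time passes only in rows, so rows that repeat a pose let the fingers close. It gives the time, the measured TCP pose, the force and the opening at its end, in the units of the state.
- observe(): the state, without advancing time (a new reading comes with each control period).
- cams.grab_frame(name): name is "scene" or "top" or "wrist"; returns a dict with "pixels" (420x560x3 uint8, red, green, blue), "mtx" (3x3 intrinsics, pixels), "distortion" ([k1, k2, p1, p2, k3] as OpenCV has them; the pictures are not rectified), "R" (3x3) and "t" (3): a world point X has camera coordinates R X + t. Camera axes: x right, y down, z forward; pixel columns grow to the right and rows downward; lengths in m; the calibration is good to about 2 mm. A picture is of the moment at which its call begins. There is no depth.
- workorder.job_done(): hands the job in, once; it reports no verdict.
The state is a dict: "clock": time; "qpos": joint angles; "qd": joint speeds; "joint_efforts": joint torques, N m; "position": TCP position; "tool_rot": TCP orientation; "force": force on the tool from outside, world axes, zero at the start; "moment": the same for the moment, N m; "grip_width": finger opening in m.
Only numpy, scipy, OpenCV 4.12 (cv2) and the standard library are available. Lean on these libraries where they do the work, as an engineer would, in place of code of your own. Each camera call takes 0.05 s, during which the arm holds its last target. There are 200 camera calls.

## Working session

There is one attempt and no reset: what is moved stays moved. The work goes in short steps, Python scripts to look and compute and a tool call to move; the robot and the scene stay as the last step left them, time stands still between calls to the robot, and variables do not carry over. Pictures are saved under pics/ and viewed, about 8 in all and at most 12, crops included, and the job is handed in when it is done.

Besides the shell and the picture viewer there is one more tool, called after "Call:" as name(argument=value, ...), one argument or row to a line, values as JSON. apply_moves: Moves the arm, as the interface text tells. Its arguments: {"type":"object","properties":{"jaw":{"type":"array"},"translation":{"type":"array"},"angular":{"type":"array"},"newtons":{"type":"number"}},"required":["jaw","translation","angular"]}

```bash
mkdir -p pics; python3 - <<'E'
from workcell import observe, cams, workorder, bot
import cv2,numpy as np,pickle
s=observe();print({k:np.round(v,3).tolist() for k,v in s.items()},bot.nose_length)
F={}
for n in("scene","top"):
    f=cams.grab_frame(n);F[n]=f;cv2.imwrite(f"pics/{n}0.png",cv2.resize(f["pixels"][:,:,::-1],(800,600),interpolation=cv2.INTER_CUBIC))
    print(n,np.round(f["mtx"],1).tolist(),f["distortion"],np.round(-f["R"].T@f["t"],3))
pickle.dump(F,open("F.pkl","wb"))
E
```

```text
{'clock': 0.0, 'qpos': [1.109, 0.522, -0.036, 1.6, 0.021, 1.021, -0.113], 'qd': [0.0, -0.0, -0.001, -0.001, 0.0, -0.0, 0.0], 'joint_efforts': [0.001, -92.711, 1.979, -36.994, 0.018, 0.008, -0.0], 'position': [0.239, -0.577, 0.25], 'tool_rot': [-1.572, -0.0, -2.75], 'force': [-0.647, -0.743, 0.023], 'moment': [0.006, -0.033, -0.01], 'grip_width': 0.086} 0.019
scene [[397.4, 0.0, 274.5], [0.0, 397.4, 211.4], [0.0, 0.0, 1.0]] [-0.03539944  0.          0.          0.          0.        ] [-0.031  0.573  0.91 ]
top [[490.6, 0.0, 274.4], [0.0, 490.6, 207.2], [0.0, 0.0, 1.0]] [0.01628466 0.         0.         0.         0.        ] [ 0.319 -0.026  1.564]
```

View pics/scene0.png

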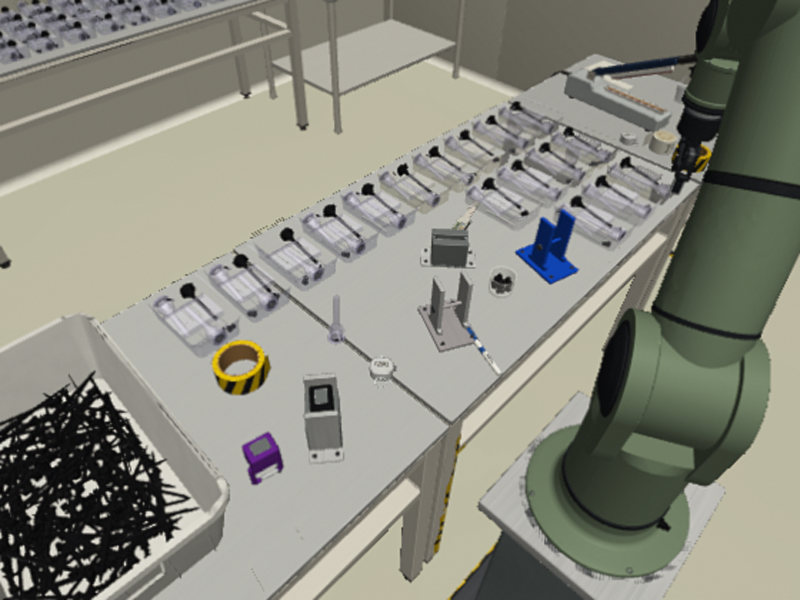

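View pics/top0.png

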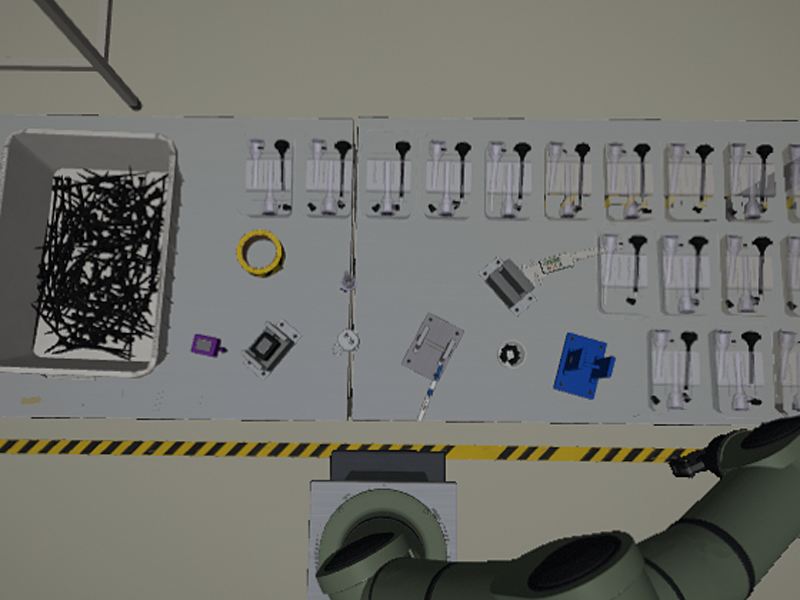

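Candidates (800x600 top picture): lift_handle, black grip in the grey dock (268,347), versus the purple look-alike (207,345). Grey fixture (432,346) versus the blue look-alike (583,364). The rest is at (508,285). I choose the grey/black ones and check them in one close crop.

```bash
python3 - <<'E'
import cv2,numpy as np,pickle
F=pickle.load(open("F.pkl","rb"))
C={"top":[(189,243),(356,199),(302,242)],"scene":[(226,293),(314,173),(312,218)]}
rows=[]
for n in C:
    r=[]
    for (u,v),h in zip(C[n],(33,33,33)):
        c=cv2.resize(F[n]["pixels"][v-h:v+h,u-h:u+h,::-1],(264,264),interpolation=cv2.INTER_CUBIC)
        for k in range(0,264,40):
            cv2.line(c,(k,0),(k,4),(0,0,255));cv2.line(c,(0,k),(4,k),(0,0,255))
        r.append(c)
    rows.append(np.hstack(r))
cv2.imwrite("pics/crop.png",np.vstack(rows))
E
```

```text
(no output)
```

View pics/crop.png

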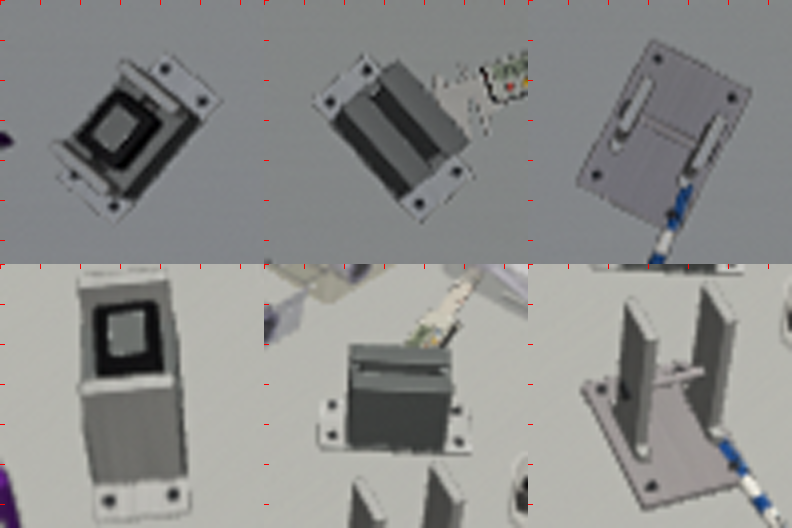

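The crop shows the black grip between the dock's end plates (left), the open rest (middle) and the grey fixture with its bar (right), so the choice holds. Next I fit the poses from corner clicks.

```bash
cat > h.py <<'E'
import cv2,numpy as np
from scipy.optimize import least_squares
from scipy.spatial.transform import Rotation as Ro
def proj(f,P):
    return cv2.projectPoints(np.asarray(P,float).reshape(-1,3),cv2.Rodrigues(f["R"])[0],f["t"],f["mtx"],f["distortion"])[0].reshape(-1,2)
def place(p,X):
    c,s=np.cos(p[2]),np.sin(p[2]);X=np.asarray(X,float)
    return np.c_[p[0]+c*X[:,0]-s*X[:,1],p[1]+s*X[:,0]+c*X[:,1],X[:,2]]
def fit(obs,p0):
    """obs: list of (frame, pts3d mm, pixels)"""
    def r(p): return np.concatenate([(proj(f,place(p,np.array(X)/1e3))-u).ravel() for f,X,u in obs])
    s=least_squares(r,p0,loss="soft_l1");return s.x,r(s.x).reshape(-1,2)
def ray(f,uv):
    n=cv2.undistortPoints(np.array([[uv]],float),f["mtx"],f["distortion"]).ravel()
    return -f["R"].T@f["t"], f["R"].T@np.r_[n,1]
def hit(f,uv,z):
    o,d=ray(f,uv);return (o+d*(z-o[2])/d[2])[:2]
E
cat > fit.py <<'E'
from h import *;import pickle
F=pickle.load(open("F.pkl","rb"))
T,S=F["top"],F["scene"]
C={"top":[(189,243),(356,199),(302,242)],"scene":[(226,293),(314,173),(312,218)]}
def px(n,i,L): # crop -> native
    L=np.array(L,float); cx,cy=C[n][i]; oy=264 if n=="scene" else 0
    return np.c_[(L[:,0]-264*i+.5)/4-.5+cx-33,(L[:,1]-oy+.5)/4-.5+cy-33]
foot=lambda w:[[65,w,8],[65,-w,8],[-65,-w,8],[-65,w,8]]
# dock: +x to image upper right ; +y to upper left
d,e=fit([(T,[[38,28,116],[38,-28,116],[-38,28,116],[-38,-28,116]],px("top",0,[(120,62),(180,108),(57,145),(108,193)])),
 (T,foot(28),px("top",0,[(165,55),(220,100),(114,220),(56,172)])),
 (S,[[-43,28,116],[-43,-28,116]],px("scene",0,[(80,386),(174,379)]))],[.55,.28,-.8])
print("dock",d.round(4),e.round(1).tolist())
# rest: +x to lower right (image), +y upper right
r,e=fit([(T,foot(29),px("top",1,[(475,172),(420,222),(313,100),(366,55)])),
 (S,[[-42,-30,70],[42,-30,70]],px("scene",1,[(347,373),(450,375)]))],[.6,-.2,-2.3])
print("rest",r.round(4),e.round(1).tolist())
f,e=fit([(T,[[65,45,10],[65,-45,10],[-65,-45,10],[-65,45,10]],px("top",2,[(655,38),(751,92),(673,228),(577,185)])),
 (S,[[65,45,10],[-65,45,10],[-65,-45,10]],px("scene",2,[(583,385),(643,508),(740,485)]))],[.55,0,-.5])
print("fix",f.round(4),e.round(1).tolist())
pickle.dump((d,r,f),open("poses.pkl","wb"))
def box(x0,x1,y0,y1,z0,z1):
    P=np.array([[x,y,z] for x in(x0,x1) for y in(y0,y1) for z in(z0,z1)]);
    return [(P[a],P[b]) for a in range(8) for b in range(a) if (P[a]!=P[b]).sum()==1]
M=[box(33,43,-28,28,70,116)+box(-43,-33,-28,28,70,116)+box(-42,42,-30,30,0,70),
   box(-42,42,-30,30,0,70)+box(-33,33,-7,7,69,70), box(-65,65,-45,45,0,10)+box(-22,22,25,35,10,136)+box(-22,22,-35,-25,10,136)]
rows=[]
for n in C:
    rr=[]
    for i,p in enumerate((d,r,f)):
        u,v=C[n][i];c=cv2.resize(F[n]["pixels"][v-33:v+33,u-33:u+33,::-1],(264,264),interpolation=cv2.INTER_CUBIC)
        for a,b in M[i]:
            q=(proj(F[n],place(p,np.array([a,b])/1e3))-(u-33,v-33)+.5)*4-.5
            cv2.line(c,*[tuple(int(k) for k in w.round()) for w in q],(0,0,255),1,cv2.LINE_AA)
        rr.append(c)
    rows.append(np.hstack(rr))
cv2.imwrite("pics/ov.png",np.vstack(rows))
E
python3 fit.py
```

```text
dock [ 0.4338  0.2491 -0.6965] [[0.4, -0.3], [-0.6, 0.5], [-1.2, -1.6], [0.1, -1.2], [1.0, -1.0], [0.3, -0.9], [-0.7, 0.3], [0.7, 0.7], [0.4, 1.0], [1.0, 0.9]]
rest [ 0.583  -0.2729 -2.4256] [[-0.1, -0.0], [0.1, -0.9], [-0.1, -0.9], [0.1, -1.1], [1.4, 3.4], [1.2, 4.1]]
fix [ 0.4409 -0.1038 -0.494 ] [[-1.0, -0.2], [-0.1, -0.0], [-0.2, 2.0], [-1.2, -1.2], [0.3, -0.5], [-0.0, -0.5], [4.0, -1.5]]
```

View pics/ov.png

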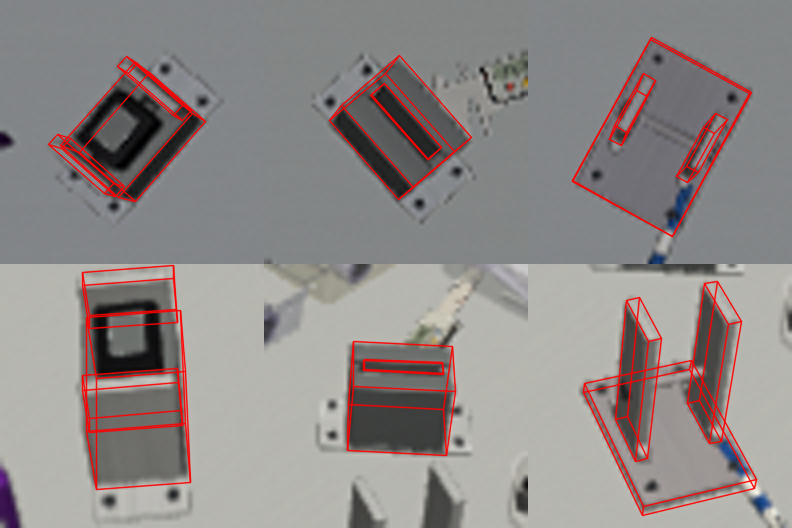

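Call:
apply_moves(
  jaw=[1,1,1,1,1],
  translation=[
    [0.04,0.03,0.01],
    [0.08,0.065,0.02],
    [0.12,0.1,0.03],
    [0.165,0.14,0.03],
    [0.21,0.18,0.03],
  ],
  angular=[
    [0,0,8],
    [0,0,16],
    [0,0,24],
    [0,0,32],
    [0,0,40],
  ],
)

```text
clock: 0.6
position: [0.4279, -0.4157, 0.2805]
tool_rot: [-1.57, -0.0, -2.046]
force: [0.2, -1.4, 0.7]
grip_width: 0.0852
```

Call:
apply_moves(
  jaw=[1,1,1,1,1],
  translation=[
    [0.02,0.045,0],
    [0.03,0.09,0],
    [0.04,0.135,0],
    [0.05,0.18,0],
    [0.05,0.225,0],
  ],
  angular=[
    [0,0,8],
    [0,0,16],
    [0,0,24],
    [0,0,32],
    [0,0,40],
  ],
)

```text
clock: 1.1
position: [0.4771, -0.1901, 0.28]
tool_rot: [-1.571, 0.0, -1.347]
force: [1.5, 1.0, 0.6]
grip_width: 0.0852
```

Call:
apply_moves(
  jaw=[1,1,1,1,1],
  translation=[
    [0,0.045,0],
    [0,0.09,0],
    [0,0.135,0],
    [0,0.18,0],
    [-0.01,0.225,0],
  ],
  angular=[
    [0,0,7.5],
    [0,0,15],
    [0,0,22.5],
    [0,0,30],
    [0,0,37.5],
  ],
)

```text
clock: 1.6
position: [0.4667, 0.0346, 0.2801]
tool_rot: [-1.57, -0.0, -0.694]
force: [1.0, 1.2, 0.2]
grip_width: 0.0858
```

Call:
apply_moves(
  jaw=[1,1,1,1,1],
  translation=[
    [-0.01,0.045,0],
    [-0.02,0.09,0],
    [-0.03,0.135,0],
    [-0.04,0.18,0],
    [-0.04,0.18,0],
  ],
  angular=[
    [0,0,0],
    [0,0,0],
    [0,0,0],
    [0,0,0],
    [0,0,0],
  ],
)

```text
clock: 2.1
position: [0.4245, 0.2185, 0.2804]
tool_rot: [-1.569, 0.002, -0.691]
force: [1.0, -0.5, -0.0]
grip_width: 0.0853
```

```bash
python3 - <<'E'
from workcell import observe, cams
import cv2,numpy as np,pickle
from h import *
f=cams.grab_frame("wrist");s=observe();print(s["position"],s["tool_rot"],s["qpos"])
pickle.dump(f,open("W1.pkl","wb"))
print((-f["R"].T@f["t"]).round(3),f["R"].round(2).tolist(),f["mtx"][0,0])
d,r,fx=pickle.load(open("poses.pkl","rb"))
im=f["pixels"][:,:,::-1].copy()
for X in [[-43,-28,116],[-43,28,116],[43,28,116],[43,-28,116],[25,20,110],[-25,-20,110],[-25,20,110],[25,-20,110]]:
    u=proj(f,place(d,np.array([X])/1e3))[0];print(X,u.round(1));cv2.drawMarker(im,tuple(int(k) for k in u),(0,0,255),0,8)
cv2.imwrite("pics/w1.png",im)
E
```

```text
[0.4254725  0.21547521 0.28004676] [-1.57050575e+00  8.99039856e-04 -6.94057828e-01] [ 0.04583753  0.33138808 -0.79251994  1.91177872  0.27599125  1.01016103
  0.0085852 ]
[0.362 0.271 0.403] [[0.64, 0.77, 0.0], [0.73, -0.6, 0.32], [0.25, -0.2, -0.95]] 321.7653688390896
[-43, -28, 116] [278.  137.8]
[-43, 28, 116] [341.8 138.4]
[43, 28, 116] [335.6 229.7]
[43, -28, 116] [277.3 229.4]
[25, 20, 110] [327.4 209.9]
[-25, -20, 110] [286.6 157.3]
[-25, 20, 110] [330.5 157.7]
[25, -20, 110] [285.8 209.7]
```

View pics/w1.png

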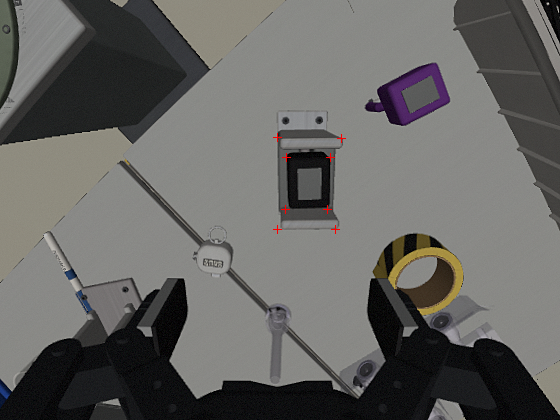

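The wrist view shows the black grip at (308,181) in the dock, within about 2 mm of the fit. The purple look-alike is apart at (415,95). I'll go closer.

Call:
apply_moves(
  jaw=[1,1,1,1,1],
  translation=[
    [0.008,0.0335,-0.02],
    [0.008,0.0335,-0.06],
    [0.008,0.0335,-0.1],
    [0.008,0.0335,-0.1],
    [0.008,0.0335,-0.1],
  ],
  angular=[
    [0,0,0],
    [0,0,0],
    [0,0,0],
    [0,0,0],
    [0,0,0],
  ],
)

```text
clock: 2.65
position: [0.4348, 0.2458, 0.1808]
tool_rot: [-1.572, 0.0, -0.7]
force: [0.3, 0.7, 0.4]
grip_width: 0.0855
```

```bash
python3 - <<'E'
from workcell import observe, cams
import cv2,numpy as np,pickle
from h import *
f=cams.grab_frame("wrist");s=observe();print(s["position"],s["tool_rot"])
pickle.dump(f,open("W2.pkl","wb"))
d,r,fx=pickle.load(open("poses.pkl","rb"))
im=f["pixels"][:,:,::-1].copy()
for X in [[-43,-28,116],[-43,28,116],[43,28,116],[43,-28,116],[33,28,116],[33,-28,116],[-33,28,116],[-33,-28,116],[25,20,100],[-25,-20,100],[-25,20,100],[25,-20,100]]:
    u=proj(f,place(d,np.array([X])/1e3))[0];print(X,u.round(1));cv2.drawMarker(im,tuple(int(k) for k in u),(0,0,255),0,6)
c=im[100:400,190:390];print(c.shape);cv2.imwrite("pics/w2.png",cv2.resize(c,None,fx=2,fy=2,interpolation=cv2.INTER_CUBIC))
E
```

```text
[0.43530114 0.2462642  0.1816419 ] [-1.56981475e+00 -4.15803219e-04 -6.99784635e-01]
[-43, -28, 116] [231.4 170.4]
[-43, 28, 116] [326.4 170.3]
[43, 28, 116] [320.1 296. ]
[43, -28, 116] [237.6 296.1]
[33, 28, 116] [320.8 283.2]
[33, -28, 116] [237.  283.3]
[-33, 28, 116] [325.6 186.8]
[-33, -28, 116] [232.2 186.9]
[25, 20, 100] [307.1 261.5]
[-25, -20, 100] [248.2 192.9]
[-25, 20, 100] [309.4 192.8]
[25, -20, 100] [250.4 261.5]
(300, 200, 3)
```

View pics/w2.png

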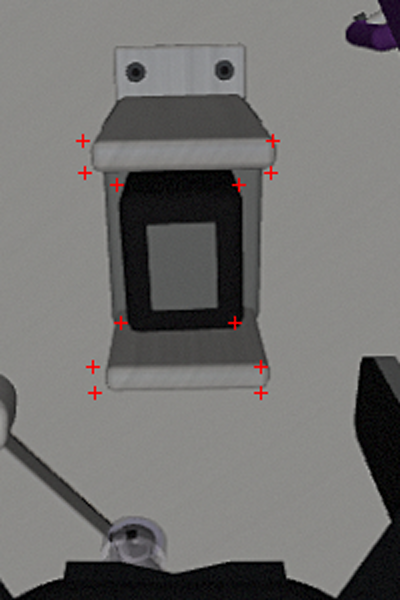

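```bash
python3 - <<'E'
from h import *;import pickle
f=pickle.load(open("W2.pkl","rb"));d,r,fx=pickle.load(open("poses.pkl","rb"))
u=lambda L:(np.array(L,float)+.5)/2-.5+np.array([190,100])
p,e=fit([(f,[[-43,-28,116],[-43,28,116],[-33,-28,116],[-33,28,116],[43,28,116],[43,-28,116],[33,28,116],[33,-28,116]],
 u([(93,139),(275,139),(94,168),(276,166),(269,388),(107,389),(269,366),(108,367)]))],d)
print("dock",d,"->",p.round(4),e.round(1).tolist())
g,e=fit([(f,[[25,20,100],[25,-20,100],[-25,-20,100],[-25,20,100]],u([(242,328),(128,328),(122,190),(242,190)]))],d)
print("grip",g.round(4),e.round(1).tolist())
pickle.dump((p,r,fx),open("poses.pkl","wb"))
E
```

```text
dock [ 0.43381496  0.24914087 -0.69652492] -> [ 0.4346  0.2519 -0.6848] [[-1.3, -0.2], [2.8, -1.4], [-0.9, 1.9], [1.7, 1.7], [0.6, 0.4], [-1.1, 0.9], [1.2, -1.5], [-2.4, -1.0]]
grip [ 0.4362  0.2496 -0.6823] [[-0.5, -0.7], [-0.1, 0.1], [-0.1, 0.8], [0.9, -0.1]]
```

Call:
apply_moves(
  jaw=[1,1,1,1,1],
  translation=[
    [0,0.0045,0],
    [0,0.0045,-0.03],
    [0,0.0045,-0.06],
    [0,0.0045,-0.083],
    [0,0.0045,-0.083],
  ],
  angular=[
    [0,0,0.9],
    [0,0,0.9],
    [0,0,0.9],
    [0,0,0.9],
    [0,0,0.9],
  ],
)

```text
clock: 3.2
position: [0.4343, 0.2506, 0.0963]
tool_rot: [-1.572, 0.0, -0.683]
force: [0.3, -0.2, 0.9]
grip_width: 0.0857
```

Call:
apply_moves(
  jaw=[-0.3,-1,-1,-1,-1],
  translation=[
    [0,0,0],
    [0,0,0],
    [0,0,0],
    [0,0,0],
    [0,0,0],
  ],
  angular=[
    [0,0,0],
    [0,0,0],
    [0,0,0],
    [0,0,0],
    [0,0,0],
  ],
  newtons=50,
)

```text
clock: 3.7
position: [0.4352, 0.251, 0.0984]
tool_rot: [-1.569, -0.001, -0.683]
force: [-2.1, -2.0, 15.8]
grip_width: 0.0396
```

```bash
python3 - <<'E'
from workcell import observe
s=observe();print({k:[round(float(x),4) for x in __import__("numpy").ravel(s[k])] for k in("clock","position","tool_rot","force","moment","grip_width","qpos")})
E
```

```text
{'clock': [3.7], 'position': [0.4352, 0.251, 0.0984], 'tool_rot': [-1.5694, -0.0012, -0.6834], 'force': [-2.1324, -2.0064, 15.808], 'moment': [-0.5666, 0.4627, 0.1283], 'grip_width': [0.0396], 'qpos': [-0.179, 0.6299, -0.6228, 2.0164, 0.5839, 0.6751, -0.2931]}
```

Call:
apply_moves(
  jaw=[-1,-1,-1,-1,-1],
  translation=[
    [0,0,0.02],
    [0,0,0.06],
    [0,0,0.1],
    [0,0,0.15],
    [0,0,0.2],
  ],
  angular=[
    [0,0,0],
    [0,0,0],
    [0,0,0],
    [0,0,0],
    [0,0,0],
  ],
)

```text
clock: 4.2
position: [0.434, 0.2506, 0.2995]
tool_rot: [-1.571, 0.0, -0.683]
force: [2.4, 0.4, -2.7]
grip_width: 0.0394
```

```bash
python3 - <<'E'
from workcell import observe,cams
from h import *
import pickle
s=observe();print({k:np.round(s[k],3).tolist() for k in("clock","position","tool_rot","force","grip_width","qpos")})
F={n:cams.grab_frame(n) for n in("scene","wrist")};pickle.dump(F,open("F3.pkl","wb"))
u=proj(F["scene"],s["position"]-[0,0,.05])[0].round().astype(int);print(u)
c=F["scene"]["pixels"][u[1]-50:u[1]+50,u[0]-50:u[0]+50,::-1]
w=F["wrist"]["pixels"][120:420,140:420,::-1]
cv2.imwrite("pics/l.png",np.hstack([cv2.resize(c,(400,400),interpolation=cv2.INTER_CUBIC),cv2.resize(w,(373,400))]))
E
```

```text
{'clock': 4.2, 'position': [0.434, 0.251, 0.3], 'tool_rot': [-1.571, 0.0, -0.683], 'force': [2.413, 0.363, -2.696], 'grip_width': 0.039, 'qpos': [-0.008, 0.357, -0.81, 1.829, 0.291, 1.079, -0.038]}
[220 239]
```

View pics/l.png

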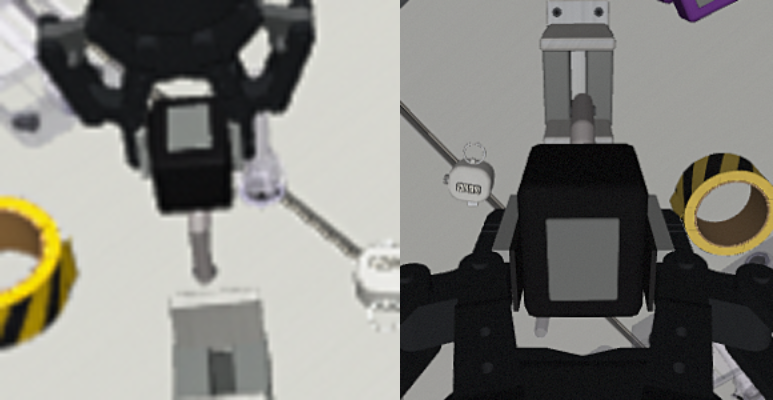

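The scene view shows the handle hanging straight in the jaws with its hook clear of the dock, and the wrist view shows the label top at about (547–619, 220–300). I work out the grip's offset from the TCP using the label corners.

```bash
python3 - <<'E'
from h import *;import pickle
F=pickle.load(open("F3.pkl","rb"));f=F["wrist"]
tcp=np.array([.434,.251]);yaw=-.683
R=np.array([[np.cos(yaw),np.sin(yaw)],[-np.sin(yaw),np.cos(yaw)]])
g=f["pixels"][120:420,140:420]
gray=cv2.cvtColor(np.ascontiguousarray(g),cv2.COLOR_RGB2GRAY)
m=((gray>75)).astype(np.uint8);m=cv2.morphologyEx(m,cv2.MORPH_OPEN,np.ones((3,3)))
n,l,st,ce=cv2.connectedComponentsWithStats(m,connectivity=4)
i=l[195,137];print("label",st[i],ce[i])
x,y,w,h,_=st[i]
Q=np.array([[x,y],[x+w-1,y],[x+w-1,y+h-1],[x,y+h-1]])+[140,120]
P=[R@(hit(f,q,.3+.012)-tcp) for q in Q];print(np.round(np.array(P)*1e3,1),np.mean(P,0)*1e3)
E
```

```text
label [ 110  164   54   61 3164] [137.00031606 193.79013906]
[[-11.3  -8.2]
 [-11.2  14. ]
 [ 20.3  14.9]
 [ 20.1  -9.1]] [4.48844685 2.87571205]
```

Call:
apply_moves(
  jaw=[-1,-1,-1,-1,-1],
  translation=[
    [0.013,-0.03,0],
    [0.026,-0.065,0],
    [0.039,-0.1,0],
    [0.052,-0.13,0],
    [0.065,-0.16,0],
  ],
  angular=[
    [0,0,-6.7],
    [0,0,-13.4],
    [0,0,-20],
    [0,0,-26.7],
    [0,0,-33.3],
  ],
)

```text
clock: 4.8
position: [0.4997, 0.0892, 0.2972]
tool_rot: [-1.571, -0.0, -1.27]
force: [0.7, -0.3, -2.3]
grip_width: 0.0392
```

Call:
apply_moves(
  jaw=[-1,-1,-1,-1,-1],
  translation=[
    [0.013,-0.03,0],
    [0.026,-0.065,0],
    [0.039,-0.1,0],
    [0.052,-0.13,0],
    [0.065,-0.16,0],
  ],
  angular=[
    [0,0,-6.7],
    [0,0,-13.4],
    [0,0,-20],
    [0,0,-26.7],
    [0,0,-33.3],
  ],
)

```text
clock: 5.3
position: [0.5647, -0.0707, 0.2971]
tool_rot: [-1.571, -0.0, -1.851]
force: [0.1, 0.9, -2.2]
grip_width: 0.0392
```

Call:
apply_moves(
  jaw=[-1,-1,-1,-1,-1],
  translation=[
    [0.013,-0.03,0],
    [0.026,-0.065,0],
    [0.039,-0.1,0],
    [0.052,-0.13,0],
    [0.065,-0.16,0],
  ],
  angular=[
    [0,0,-6.7],
    [0,0,-13.4],
    [0,0,-20],
    [0,0,-26.7],
    [0,0,-33.3],
  ],
)

```text
clock: 5.8
position: [0.6297, -0.2306, 0.297]
tool_rot: [-1.571, -0.0, -2.432]
force: [0.5, -0.6, -2.0]
grip_width: 0.0391
```

Call:
apply_moves(
  jaw=[-1,-1],
  translation=[
    [0,0,0],
    [0,0,0],
  ],
  angular=[
    [0,0,0],
    [0,0,0],
  ],
)

```text
clock: 6.0
position: [0.6293, -0.2293, 0.2965]
tool_rot: [-1.572, -0.0, -2.427]
force: [1.0, 1.4, -2.5]
grip_width: 0.0387
```

```bash
python3 - <<'E'
from workcell import observe,cams
from h import *
import pickle
s=observe();print({k:np.round(s[k],4).tolist() for k in("clock","position","tool_rot","force","qpos")})
F={n:cams.grab_frame(n) for n in("scene","wrist")};pickle.dump((F,s),open("F4.pkl","wb"))
u=proj(F["scene"],s["position"]-[0,0,.05])[0].round().astype(int);print(u)
c=F["scene"]["pixels"][u[1]-35:u[1]+35,u[0]-35:u[0]+35,::-1]
im=F["wrist"]["pixels"][:,:,::-1].copy()
d,r,fx=pickle.load(open("poses.pkl","rb"))
for X in [[-42,-30,70],[-42,30,70],[42,30,70],[42,-30,70],[33,7,70],[33,-7,70],[-33,7,70],[-33,-7,70]]:
    q=proj(F["wrist"],place(r,np.array([X])/1e3))[0];print(X,q.round(1));cv2.drawMarker(im,tuple(int(k) for k in q),(0,0,255),0,5)
w=im[0:400,160:400]
cv2.imwrite("pics/r.png",np.hstack([cv2.resize(c,(400,400),interpolation=cv2.INTER_CUBIC),cv2.resize(w,(360,600),interpolation=cv2.INTER_CUBIC)[:400]]))
E
```

```text
{'clock': 6.0, 'position': [0.6293, -0.2293, 0.2965], 'tool_rot': [-1.5719, -0.0003, -2.4269], 'force': [0.9676, 1.4092, -2.5068], 'qpos': [0.4146, 0.566, -0.2474, 1.4049, 0.1415, 1.1891, -0.7047]}
[300 119]
[-42, -30, 70] [252.2 204.1]
[-42, 30, 70] [305.  204.2]
[42, 30, 70] [302.9 270. ]
[42, -30, 70] [253.8 269.9]
[33, 7, 70] [284.2 263.4]
[33, -7, 70] [272.6 263.3]
[-33, 7, 70] [284.7 211.7]
[-33, -7, 70] [272.5 211.7]
```

View pics/r.png

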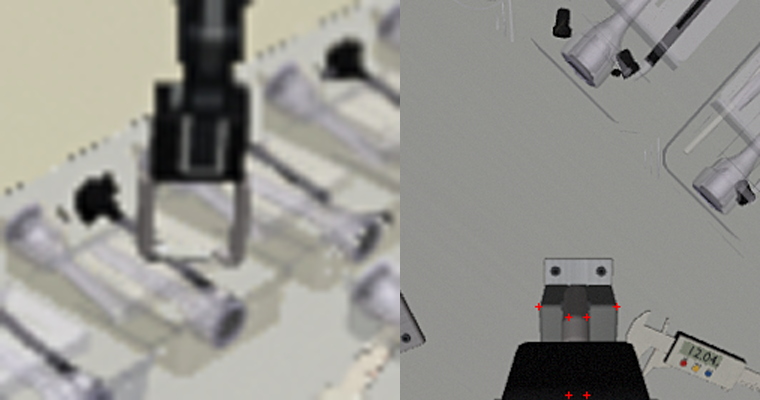

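The scene crop shows the hook with its long fixed nose on the right, at about (212–240, 257), and the short hinge stub on the left. That means handle +x is along tool +x. The wrist crop shows the rest's block on the fitted marks. I check the camera bias numerically using the held hook leg and the label.

```bash
python3 - <<'E'
from h import *;import pickle
F,s=pickle.load(open("F4.pkl","rb"));f=F["wrist"];t=s["position"];y=s["tool_rot"][2]
hp=lambda X:place([t[0],t[1],y],np.array([X])/1e3+[[0,0,t[2]-.088]])
for X in([-25,0,5],[-25,0,40],[-25,-20,100],[-25,20,100],[-12,-11.5,100],[-12,11.5,100]):print(X,proj(f,hp(X))[0].round(1))
g=cv2.cvtColor(f["pixels"],cv2.COLOR_RGB2GRAY)
for r in(196,204,207,214,218,224): print(r,g[r,246:312].tolist())
m=cv2.morphologyEx((g>75).astype(np.uint8),cv2.MORPH_OPEN,np.ones((3,3)))
n,l,st,ce=cv2.connectedComponentsWithStats(m,connectivity=4);print("label",st[l[315,277]],ce[l[315,277]])
E
```

```text
[-25, 0, 5] [276.  200.1]
[-25, 0, 40] [275.8 217.5]
[-25, -20, 100] [223.7 268.5]
[-25, 20, 100] [326.6 268.8]
[-12, -11.5, 100] [246.5 297.3]
[-12, 11.5, 100] [303.7 297.5]
196 [147, 145, 145, 146, 146, 147, 146, 147, 137, 86, 29, 40, 40, 37, 42, 44, 38, 39, 37, 43, 41, 43, 40, 50, 60, 57, 56, 54, 53, 55, 52, 58, 55, 52, 53, 51, 50, 53, 41, 36, 41, 38, 41, 40, 40, 41, 32, 41, 40, 42, 39, 40, 38, 38, 35, 31, 62, 125, 149, 146, 144, 146, 147, 148, 146, 146]
204 [144, 148, 147, 147, 146, 152, 133, 93, 79, 89, 87, 87, 86, 87, 87, 89, 89, 90, 86, 88, 81, 75, 59, 58, 56, 54, 52, 55, 54, 56, 55, 57, 53, 54, 51, 54, 54, 50, 53, 56, 67, 86, 89, 89, 86, 86, 86, 87, 89, 87, 87, 88, 86, 89, 86, 87, 88, 74, 68, 124, 151, 145, 146, 145, 144, 146]
207 [147, 143, 144, 146, 145, 152, 125, 82, 91, 103, 104, 103, 105, 103, 102, 104, 102, 101, 99, 102, 103, 98, 73, 52, 56, 55, 54, 51, 58, 55, 56, 55, 55, 54, 54, 55, 51, 52, 49, 70, 92, 102, 105, 102, 101, 103, 102, 102, 101, 100, 99, 100, 99, 98, 99, 98, 97, 85, 64, 119, 153, 146, 148, 144, 145, 142]
214 [144, 146, 148, 147, 147, 149, 137, 100, 86, 10
[... 227 characters left out ...]
151, 147, 147, 144, 144, 145]
218 [145, 145, 143, 144, 147, 152, 134, 99, 85, 102, 105, 101, 101, 102, 103, 101, 100, 101, 98, 102, 103, 91, 78, 85, 91, 95, 94, 99, 98, 100, 100, 98, 96, 94, 89, 84, 81, 76, 67, 56, 76, 100, 102, 102, 102, 100, 97, 99, 101, 97, 98, 98, 98, 100, 98, 100, 94, 74, 93, 134, 150, 146, 145, 146, 144, 148]
224 [145, 146, 143, 144, 143, 147, 152, 118, 80, 98, 103, 99, 99, 99, 101, 101, 101, 100, 101, 100, 100, 89, 79, 87, 89, 93, 96, 100, 105, 107, 105, 103, 103, 98, 95, 88, 82, 75, 71, 54, 77, 103, 105, 101, 101, 100, 100, 100, 99, 98, 98, 98, 98, 97, 97, 100, 90, 67, 97, 139, 151, 147, 147, 147, 121, 134]
label [ 250  285   54   60 3112] [276.86407455 314.06812339]
```

```bash
python3 - <<'E'
from h import *;import pickle
F,s=pickle.load(open("F4.pkl","rb"));f=F["wrist"];t=s["position"];y=s["tool_rot"][2]
d,r,fx=pickle.load(open("poses.pkl","rb"))
g=cv2.cvtColor(f["pixels"],cv2.COLOR_RGB2GRAY)
print(g[165:232,260].tolist());print(g[165:232,296].tolist())
R=np.array([[np.cos(y),np.sin(y)],[-np.sin(y),np.cos(y)]])
for q in([249.5,284.5],[303.5,284.5],[303.5,344.5],[249.5,344.5]):print((R@(hit(f,q,t[2]+.012)-t[:2])*1e3).round(1))
for X in([-65,-20,8],[-42,-20,0],[-42,-20,8],[-42,-20,70],[-42,15,70]):print(X,proj(f,place(r,np.array([X])/1e3))[0].round(1))
print("rest in tool frame",(R@(r[:2]-t[:2])*1e3).round(1),"yaw diff",r[2]-y)
E
```

```text
[145, 147, 143, 146, 143, 149, 139, 100, 147, 155, 153, 156, 154, 139, 125, 91, 99, 130, 147, 159, 154, 154, 160, 156, 115, 30, 36, 41, 39, 41, 36, 42, 42, 40, 40, 42, 34, 43, 68, 87, 98, 104, 102, 102, 101, 102, 103, 103, 104, 102, 101, 100, 102, 103, 99, 103, 98, 101, 100, 101, 103, 106, 96, 0, 0, 8, 9]
[144, 146, 146, 146, 145, 150, 136, 92, 146, 155, 156, 157, 155, 117, 76, 45, 51, 69, 112, 163, 158, 154, 154, 160, 147, 22, 36, 37, 45, 39, 38, 39, 41, 37, 38, 41, 42, 38, 65, 87, 97, 103, 99, 101, 102, 98, 100, 99, 100, 97, 97, 99, 100, 98, 98, 98, 99, 102, 97, 98, 101, 98, 68, 0, 15, 7, 10]
[-17.9 -10.1]
[-18.   11.2]
[11.6 12.2]
[ 11.7 -11. ]
[-65, -20, 8] [263.  173.2]
[-42, -20, 0] [263.5 188.9]
[-42, -20, 8] [263.2 190.4]
[-42, -20, 70] [261.  204.1]
[-42, 15, 70] [291.8 204.2]
rest in tool frame [63.6  2.6] yaw diff 0.0013155387394450102
```

```bash
python3 - <<'E'
from h import *;import pickle
F,s=pickle.load(open("F4.pkl","rb"));f=F["wrist"];t=s["position"];y=s["tool_rot"][2]
g=cv2.cvtColor(f["pixels"],cv2.COLOR_RGB2GRAY)
print(g[176:232,276].tolist());print(g[340:385,276].tolist())
hp=lambda X:place([t[0],t[1],y],np.array([X])/1e3+[[0,0,t[2]-.088]])
for dx in(0,-3):
  for X in([-25,0,60],[-25,0,65],[-25,0,100],[-23,0,98],[25,0,100],[23,0,100],[-30,0,5],[-25,0,0],[-28.5,0,1.5]):print(dx,X,proj(f,hp([X[0]+dx,X[1],X[2]]))[0].round(1)[1])
E
```

```text
[146, 147, 149, 148, 147, 148, 148, 147, 148, 146, 150, 153, 148, 110, 45, 52, 55, 56, 54, 57, 52, 53, 55, 52, 55, 55, 52, 54, 55, 55, 55, 56, 55, 59, 76, 87, 94, 103, 102, 98, 97, 100, 100, 99, 96, 102, 100, 100, 105, 114, 117, 86, 0, 6, 3, 13]
[95, 94, 94, 97, 84, 45, 6, 15, 21, 13, 17, 22, 15, 19, 19, 10, 18, 9, 26, 20, 24, 19, 26, 24, 23, 22, 20, 25, 22, 22, 23, 26, 24, 22, 21, 23, 28, 27, 29, 27, 24, 22, 29, 25, 27]
0 [-25, 0, 60] 230.6
0 [-25, 0, 65] 234.4
0 [-25, 0, 100] 268.7
0 [-23, 0, 98] 270.8
0 [25, 0, 100] 368.4
0 [23, 0, 100] 365.0
0 [-30, 0, 5] 192.9
0 [-25, 0, 0] 198.1
0 [-28.5, 0, 1.5] 193.7
-3 [-25, 0, 60] 225.1
-3 [-25, 0, 65] 228.7
-3 [-25, 0, 100] 261.8
-3 [-23, 0, 98] 264.0
-3 [25, 0, 100] 363.2
-3 [23, 0, 100] 359.7
-3 [-30, 0, 5] 188.5
-3 [-25, 0, 0] 193.8
-3 [-28.5, 0, 1.5] 189.4
```

Call:
apply_moves(
  jaw=[-1,-1,-1,-1,-1],
  translation=[
    [-0.024,-0.0225,0],
    [-0.048,-0.045,0],
    [-0.048,-0.045,-0.04],
    [-0.048,-0.045,-0.08],
    [-0.048,-0.045,-0.12],
  ],
  angular=[
    [0,0,0],
    [0,0,0],
    [0,0,0],
    [0,0,0],
    [0,0,0],
  ],
)

```text
clock: 6.6
position: [0.5815, -0.2733, 0.1765]
tool_rot: [-1.57, 0.001, -2.425]
force: [0.6, -0.6, -2.6]
grip_width: 0.0395
```

Call:
apply_moves(
  jaw=[-1,-1,-1],
  translation=[
    [0,0,0],
    [0,0,0],
    [0,0,0],
  ],
  angular=[
    [0,0,0],
    [0,0,0],
    [0,0,0],
  ],
)

```text
clock: 6.9
position: [0.5828, -0.2742, 0.1797]
tool_rot: [-1.568, 0.002, -2.426]
force: [-0.1, -0.5, -1.0]
grip_width: 0.0394
```

```bash
python3 - <<'E'
from workcell import observe,cams
from h import *
import pickle
s=observe();print({k:np.round(s[k],4).tolist() for k in("clock","position","tool_rot","force","qpos")})
F={n:cams.grab_frame(n) for n in("scene","wrist")};pickle.dump((F,s),open("F5.pkl","wb"))
u=proj(F["scene"],s["position"]-[0,0,.08])[0].round().astype(int)
c=F["scene"]["pixels"][u[1]-30:u[1]+30,u[0]-30:u[0]+30,::-1]
im=F["wrist"]["pixels"][:,:,::-1].copy()
w=im[160:360,180:380]
cv2.imwrite("pics/r2.png",np.hstack([cv2.resize(c,(400,400),interpolation=cv2.INTER_CUBIC),cv2.resize(w,(400,400),interpolation=cv2.INTER_CUBIC)]))
E
```

```text
{'clock': 6.9, 'position': [0.5828, -0.2742, 0.1797], 'tool_rot': [-1.5681, 0.0015, -2.4264], 'force': [-0.1174, -0.4746, -1.0354], 'qpos': [0.4995, 0.6332, -0.2314, 1.6048, 0.1715, 0.9204, -0.6478]}
```

View pics/r2.png

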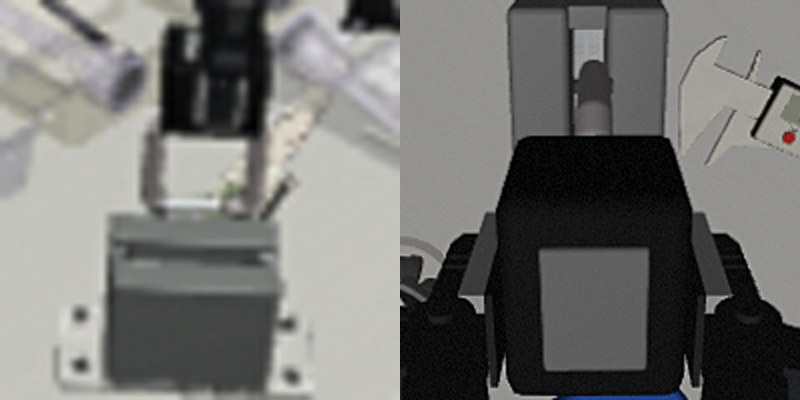

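The scene crop shows the white gate at (160–222, 205) and the darker nose at the right, confirming handle +x is along tool +x. In the wrist crop the hook is at about u=594 and the slot centre at about 588, so a small sideways correction is needed.

```bash
python3 - <<'E'
from h import *;import pickle
F,s=pickle.load(open("F5.pkl","rb"));f=F["wrist"]
R=f["R"]; C=-R.T@f["t"]; t=s["position"];y=s["tool_rot"][2]
A=np.array([[np.cos(y),np.sin(y)],[-np.sin(y),np.cos(y)]])
g=cv2.cvtColor(f["pixels"],cv2.COLOR_RGB2GRAY)
for r in(175,185,192,200,212,222): print(r,g[r,255:295].tolist(), g[r,230:240].tolist(), g[r,308:318].tolist())
print("rows u=245",g[160:170,245].tolist(),"u=276",g[180:232,276].tolist())
T=lambda q,z:(A@(hit(f,q,z)-t[:2])*1e3).round(1)
for q in([265.5,185],[283.5,185]):print("slot",T(q,.07))
for q in([235,200],[313.5,200]):print("block",T(q,.07))
for q in([267.5,222],[285.5,222]):print("leg",T(q,t[2]-.088+.035))
for q in([249.5,284],[303.5,284],[304,345],[251.5,345]):print("label",T(q,t[2]+.012))
E
```

```text
175 [105, 104, 103, 107, 105, 101, 89, 78, 61, 34, 20, 68, 137, 161, 157, 159, 159, 164, 165, 159, 162, 163, 166, 164, 163, 170, 148, 70, 46, 75, 90, 101, 108, 106, 106, 104, 104, 104, 105, 104] [147, 148, 153, 127, 66, 91, 102, 107, 105, 107] [100, 98, 99, 90, 74, 63, 125, 150, 146, 145]
185 [103, 102, 102, 104, 106, 103, 92, 81, 65, 39, 23, 66, 130, 150, 143, 145, 149, 154, 156, 154, 148, 149, 154, 149, 150, 166, 133, 44, 50, 81, 90, 103, 108, 105, 104, 108, 104, 104, 104, 104] [148, 145, 150, 130, 86, 87, 100, 104, 106, 105] [99, 99, 96, 83, 65, 95, 136, 147, 146, 147]
192 [104, 101, 105, 99, 104, 98, 91, 82, 67, 38, 22, 69, 133, 155, 154, 141, 90, 40, 52, 53, 54, 55, 57, 54, 51, 50, 52, 49, 55, 84, 91, 100, 106, 104, 102, 102, 103, 102, 103, 104] [147, 148, 148, 141, 99, 78, 94, 104, 106, 107] [99, 99, 93, 78, 54, 119, 154, 149, 149, 147]
200 [99, 102, 104, 101, 102, 100, 91, 81, 69, 48, 29, 27, 30, 35, 47, 56, 57, 54, 54, 58, 53, 55, 56, 56, 54, 55, 50, 53, 54, 47, 34, 67, 100, 108, 103, 103, 102, 106, 100, 102] [145, 148, 147, 153, 122, 63, 88, 103, 106, 106] [98, 99, 89, 78, 6
[... 357 characters left out ...]
, 59, 88, 88, 93, 95, 98, 99, 101, 98, 100, 97, 99, 97, 93, 87, 82, 79, 70, 53, 85, 106, 102, 103, 101, 101, 101, 102, 100] [145, 144, 146, 146, 152, 121, 67, 93, 100, 103] [97, 94, 74, 66, 122, 154, 147, 147, 146, 146]
rows u=245 [40, 40, 41, 43, 66, 84, 89, 101, 107, 106] u=276 [155, 155, 148, 146, 150, 149, 149, 153, 162, 147, 39, 51, 55, 54, 57, 54, 54, 57, 57, 55, 55, 54, 53, 56, 56, 54, 55, 54, 55, 57, 74, 87, 97, 104, 103, 100, 100, 102, 102, 102, 100, 101, 100, 101, 107, 112, 126, 120, 0, 3, 7, 7]
slot [-28.4  -6.7]
slot [-28.4   6.6]
block [-16.9 -29.8]
block [-16.9  29.3]
leg [-20.   -3.9]
leg [-20.    6.5]
label [-17.7  -9.5]
label [-17.7  11.8]
label [12.4 13. ]
label [12.3 -9.5]
```

```bash
python3 - <<'E'
from h import *;import pickle
F,s=pickle.load(open("F5.pkl","rb"));f=F["wrist"];t=s["position"];y=s["tool_rot"][2]
A=np.array([[np.cos(y),np.sin(y)],[-np.sin(y),np.cos(y)]])
T=lambda q,z:(A@(hit(f,q,z)-t[:2])*1e3).round(1)
g=cv2.cvtColor(f["pixels"],cv2.COLOR_RGB2GRAY);print(g[158:185,274].tolist())
print("block edge",T([245,163.5],.07),T([300,163.5],.07))
for q in([261,185],[285.5,185]):print("slot outer",T(q,.07))
E
```

```text
[40, 41, 42, 37, 47, 94, 111, 105, 104, 104, 104, 100, 104, 101, 101, 100, 108, 159, 155, 151, 155, 153, 154, 154, 153, 146, 153]
block edge [-44.4 -21.5] [-44.4  18.5]
slot outer [-28.4 -10.1]
slot outer [-28.4   8.1]
```

Call:
apply_moves(
  jaw=[-1,-1,-1,-1,-1],
  translation=[
    [-0.0013,0.0011,0],
    [-0.0013,0.0011,-0.01],
    [-0.0013,0.0011,-0.02],
    [-0.0013,0.0011,-0.03],
    [-0.0013,0.0011,-0.035],
  ],
  angular=[
    [0,0,0],
    [0,0,0],
    [0,0,0],
    [0,0,0],
    [0,0,0],
  ],
)

```text
clock: 7.5
position: [0.5798, -0.2729, 0.1404]
tool_rot: [-1.572, -0.001, -2.427]
force: [0.7, 0.8, -2.5]
grip_width: 0.0396
```

Call:
apply_moves(
  jaw=[-1,-1,-1,-1,-1],
  translation=[
    [0,0,-0.012],
    [0,0,-0.024],
    [0,0,-0.036],
    [0,0,-0.041],
    [0,0,-0.041],
  ],
  angular=[
    [0,0,0],
    [0,0,0],
    [0,0,0],
    [0,0,0],
    [0,0,0],
  ],
)

```text
clock: 8.0
position: [0.5799, -0.2729, 0.1001]
tool_rot: [-1.572, -0.001, -2.427]
force: [0.2, -0.3, -2.9]
grip_width: 0.0392
```

Call:
apply_moves(
  jaw=[-1,-1],
  translation=[
    [0,0,-0.002],
    [0,0,-0.002],
  ],
  angular=[
    [0,0,0],
    [0,0,0],
  ],
)

```text
clock: 8.2
position: [0.5805, -0.2731, 0.0994]
tool_rot: [-1.57, 0.0, -2.427]
force: [0.6, 0.1, -1.7]
grip_width: 0.0393
```

Call:
apply_moves(
  jaw=[0.5,1,1,1,1],
  translation=[
    [0,0,0],
    [0,0,0],
    [0,0,0],
    [0,0,0.03],
    [0,0,0.08],
  ],
  angular=[
    [0,0,0],
    [0,0,0],
    [0,0,0],
    [0,0,0],
    [0,0,0],
  ],
)

```text
clock: 8.7
position: [0.5789, -0.2724, 0.1775]
tool_rot: [-1.575, -0.002, -2.427]
force: [0.6, -1.3, -0.0]
grip_width: 0.0852
```

Call:
apply_moves(
  jaw=[1,1,1,1,1],
  translation=[
    [0,0,0.02],
    [0,0,0.02],
    [0.001,0.001,0.02],
    [0.002,0.002,0.02],
    [0.002,0.002,0.02],
  ],
  angular=[
    [0,0,8],
    [0,0,16],
    [0,0,24],
    [0,0,32],
    [0,0,40],
  ],
)

```text
clock: 9.2
position: [0.5825, -0.271, 0.1994]
tool_rot: [-1.57, -0.0, -1.723]
force: [-0.5, -0.4, -0.2]
grip_width: 0.0854
```

Call:
apply_moves(
  jaw=[1,1,1,1,1],
  translation=[
    [0,0,0],
    [0,0,0],
    [0,0,0],
    [0,0,0],
    [0,0,0],
  ],
  angular=[
    [0,0,8],
    [0,0,16],
    [0,0,24],
    [0,0,32],
    [0,0,40],
  ],
)

```text
clock: 9.7
position: [0.5823, -0.2712, 0.1993]
tool_rot: [-1.571, -0.0, -1.025]
force: [0.0, -0.5, -0.1]
grip_width: 0.0855
```

Call:
apply_moves(
  jaw=[1,1,1,1],
  translation=[
    [0,0,0],
    [0,0,0],
    [0,0,0],
    [0,0,0],
  ],
  angular=[
    [0,0,8],
    [0,0,10],
    [0,0,10],
    [0,0,10],
  ],
)

```text
clock: 10.1
position: [0.5823, -0.2712, 0.1992]
tool_rot: [-1.571, -0.0, -0.858]
force: [-0.8, 0.2, -0.3]
grip_width: 0.0855
```

```bash
python3 - <<'E'
from workcell import observe,cams
from h import *
import pickle
f=cams.grab_frame("wrist");s=observe();print({k:np.round(s[k],4).tolist() for k in("clock","position","tool_rot","force","qpos","grip_width")})
pickle.dump((f,s),open("F6.pkl","wb"))
t=s["position"];y=s["tool_rot"][2]
A=np.array([[np.cos(y),np.sin(y)],[-np.sin(y),np.cos(y)]])
g=cv2.cvtColor(f["pixels"],cv2.COLOR_RGB2GRAY)
u=proj(f,[[.5823,-.2712,.11]])[0];print("label expected",u)
m=cv2.morphologyEx(((g>70)).astype(np.uint8),cv2.MORPH_OPEN,np.ones((3,3)))
n,l,st,ce=cv2.connectedComponentsWithStats(m,connectivity=4);i=l[int(u[1]),int(u[0])];print(st[i],ce[i])
x,yy,w,h,_=st[i]
for q in([x-.5,yy-.5],[x+w-.5,yy-.5],[x+w-.5,yy+h-.5],[x-.5,yy+h-.5]):print((A@(hit(f,q,.11)-t[:2])*1e3).round(1))
E
```

```text
{'clock': 10.15, 'position': [0.5823, -0.2711, 0.1992], 'tool_rot': [-1.5709, -0.0002, -0.8576], 'force': [-0.258, 0.0702, -0.7782], 'qpos': [0.7396, 0.6687, -0.6196, 1.5769, 0.4319, 1.0361, 0.7118], 'grip_width': 0.0853}
label expected [275.65763014 228.02219922]
[ 255  216   42   29 1191] [275.68933669 229.82031906]
[ -9.3 -14.8]
[-9.3 14.5]
[12.7 14.9]
[ 12.8 -15.3]
```

Call:
apply_moves(
  jaw=[1,1,1,1,1],
  translation=[
    [0.001,-0.001,-0.02],
    [0.001,-0.001,-0.06],
    [0.001,-0.001,-0.1],
    [0.001,-0.001,-0.101],
    [0.001,-0.001,-0.101],
  ],
  angular=[
    [0,0,0],
    [0,0,0],
    [0,0,0],
    [0,0,0],
    [0,0,0],
  ],
)

```text
clock: 10.65
position: [0.5836, -0.2718, 0.0987]
tool_rot: [-1.571, 0.001, -0.856]
force: [0.1, -0.6, 0.7]
grip_width: 0.0854
```

Call:
apply_moves(
  jaw=[0,-1,-1,-1,-1],
  translation=[
    [0,0,0],
    [0,0,0],
    [0,0,0],
    [0,0,0],
    [0,0,0],
  ],
  angular=[
    [0,0,0],
    [0,0,0],
    [0,0,0],
    [0,0,0],
    [0,0,0],
  ],
  newtons=70,
)

```text
clock: 11.15
position: [0.584, -0.2725, 0.1]
tool_rot: [-1.57, -0.002, -0.857]
force: [-3.4, -0.3, 12.9]
grip_width: 0.0494
```

Call:
apply_moves(
  jaw=[-1,-1,-1,-1,-1],
  translation=[
    [0,0,0.02],
    [0,0,0.06],
    [0,0,0.1],
    [0,0,0.15],
    [0,0,0.2],
  ],
  angular=[
    [0,0,0],
    [0,0,0],
    [0,0,0],
    [0,0,0],
    [0,0,0],
  ],
)

```text
clock: 11.65
position: [0.5829, -0.2719, 0.3008]
tool_rot: [-1.571, -0.0, -0.856]
force: [0.5, -1.2, -2.1]
grip_width: 0.049
```

Call:
apply_moves(
  jaw=[-1,-1,-1,-1,-1],
  translation=[
    [-0.01,0.025,0],
    [-0.022,0.05,0],
    [-0.034,0.075,0],
    [-0.045,0.1,0],
    [-0.055,0.115,0],
  ],
  angular=[
    [0,0,-7],
    [0,0,-14],
    [0,0,-21],
    [0,0,-28],
    [0,0,-35],
  ],
)

```text
clock: 12.15
position: [0.5277, -0.1551, 0.299]
tool_rot: [-1.57, -0.0, -1.471]
force: [0.7, 1.0, -2.3]
grip_width: 0.0488
```

Call:
apply_moves(
  jaw=[-1,-1,-1,-1,-1],
  translation=[
    [-0.012,0.025,0],
    [-0.022,0.05,0],
    [-0.034,0.075,0],
    [-0.045,0.1,0],
    [-0.055,0.115,0],
  ],
  angular=[
    [0,0,-7],
    [0,0,-14],
    [0,0,-21],
    [0,0,-28],
    [0,0,-34.2],
  ],
)

```text
clock: 12.65
position: [0.4727, -0.0402, 0.2989]
tool_rot: [-1.57, 0.001, -2.067]
force: [-0.1, 0.4, -2.6]
grip_width: 0.0489
```

Call:
apply_moves(
  jaw=[-1,-1,-1,-1],
  translation=[
    [0,0,0],
    [0,0,0],
    [0,0,0],
    [0,0,0],
  ],
  angular=[
    [0,0,0],
    [0,0,0],
    [0,0,0],
    [0,0,0],
  ],
)

```text
clock: 13.05
position: [0.4735, -0.0427, 0.2981]
tool_rot: [-1.571, 0.0, -2.064]
force: [0.5, -0.8, -3.1]
grip_width: 0.0491
```

```bash
python3 - <<'E'
from workcell import observe,cams
from h import *
import pickle
s=observe();F={n:cams.grab_frame(n) for n in("scene","wrist")};f=F["wrist"];print({k:np.round(s[k],4).tolist() for k in("clock","position","tool_rot","force","qpos","grip_width")})
pickle.dump((F,s),open("F7.pkl","wb"))
t=s["position"]
d,r,fx=pickle.load(open("poses.pkl","rb"))
im=f["pixels"][:,:,::-1].copy()
for X in [[22,35,136],[22,25,136],[-22,35,136],[-22,25,136],[22,-35,136],[22,-25,136],[-22,-35,136],[-22,-25,136],[65,45,10],[65,-45,10],[-65,45,10],[-65,-45,10],[0,25,68],[0,-25,68]]:
    q=proj(f,place(fx,np.array([X])/1e3))[0];print(X,q.round(1));cv2.drawMarker(im,tuple(int(k) for k in q),(0,0,255),0,5)
u=proj(F["scene"],t-[0,0,.06])[0].round().astype(int)
c=F["scene"]["pixels"][u[1]-40:u[1]+40,u[0]-40:u[0]+40,::-1]
cv2.imwrite("pics/f7.png",np.hstack([cv2.resize(c,(200,200),interpolation=cv2.INTER_CUBIC),np.zeros((200,0,3),np.uint8)]))
w=cv2.resize(im[0:300,130:430],(600,600),interpolation=cv2.INTER_CUBIC)
cc=np.zeros((600,200,3),np.uint8);cc[:200]=cv2.resize(c,(200,200),interpolation=cv2.INTER_CUBIC)
cv2.imwrite("pics/f7.png",np.hstack([cc,w]))
E
```

```text
{'clock': 13.05, 'position': [0.4735, -0.0427, 0.2981], 'tool_rot': [-1.5709, 0.0, -2.064], 'force': [0.4625, -0.7605, -3.1335], 'qpos': [0.399, 0.2604, -0.5225, 1.9003, 0.1514, 1.0195, -0.6818], 'grip_width': 0.0491}
[22, 35, 136] [298.6 235.5]
[22, 25, 136] [298.3 245. ]
[-22, 35, 136] [252.6 235.4]
[-22, 25, 136] [252.9 245. ]
[22, -35, 136] [296.9 298.2]
[22, -25, 136] [297.1 289.8]
[-22, -35, 136] [254.2 298.1]
[-22, -25, 136] [254.  289.7]
[65, 45, 10] [325.2 191.8]
[65, -45, 10] [322.  253.6]
[-65, 45, 10] [226.7 191.6]
[-65, -45, 10] [229.9 253.5]
[0, 25, 68] [275.8 221. ]
[0, -25, 68] [275.8 259.6]
```

View pics/f7.png

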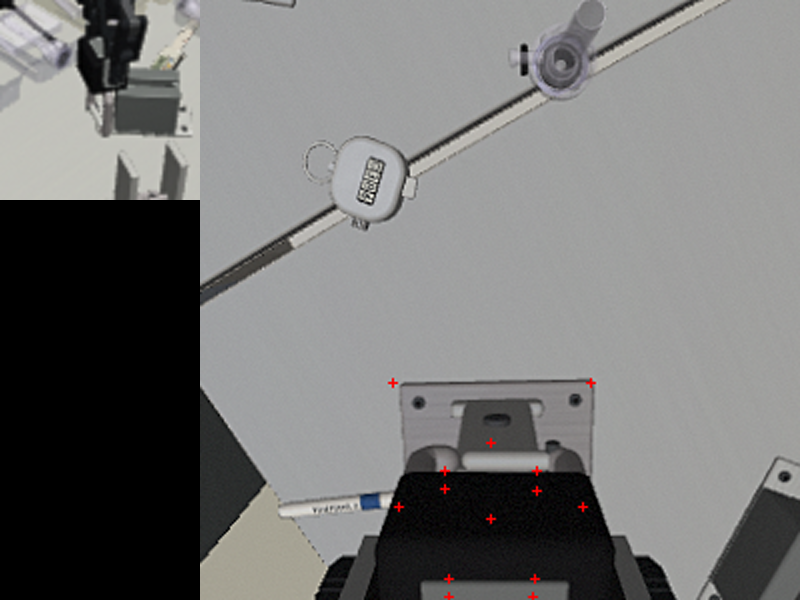

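The wrist view shows the fixture base's far edge from (401,384) to (594,380), about 4 mm towards its +x of my fit. The held hook's nose lump is at the left (430,458), so handle +x is along fixture -x. I refine the fit numerically.

```bash
cat > m.py <<'E'
from h import *;import pickle
F,s=pickle.load(open("F7.pkl","rb"));f=F["wrist"];t=s["position"];y=s["tool_rot"][2]
g=cv2.cvtColor(f["pixels"],cv2.COLOR_RGB2GRAY).astype(float)
A=np.array([[np.cos(y),np.sin(y)],[-np.sin(y),np.cos(y)]])
T=lambda q,z:(A@(hit(f,q,z)-t[:2])*1e3).round(1)
for r in(198,206,214,222): print(r,g[r,226:238].astype(int).tolist(),g[r,320:332].astype(int).tolist())
for c in(240,300,318): print(c,g[184:198,c].astype(int).tolist())
for r in(206,210,216): print("cheek",r,g[r,255:306].astype(int).tolist())
for r in(225,229,233): print("hook",r,g[r,228:328].astype(int).tolist())
G=(g>75).astype(np.uint8);G=cv2.morphologyEx(G,cv2.MORPH_OPEN,np.ones((3,3)))
n,l,st,ce=cv2.connectedComponentsWithStats(G,connectivity=4);i=l[315,277];print("label",st[i])
x,yy,w,h,_=st[i]
for q in([x-.5,yy-.5],[x+w-.5,yy-.5],[x+w-.5,yy+h-.5],[x-.5,yy+h-.5]):print(T(q,t[2]+.010))
E
python3 m.py
```

```text
198 [161, 160, 161, 148, 129, 134, 140, 139, 137, 140, 139, 116] [105, 139, 138, 138, 140, 127, 109, 145, 164, 161, 160, 160]
206 [159, 160, 161, 163, 149, 128, 137, 139, 139, 136, 139, 141] [131, 134, 133, 134, 135, 116, 117, 150, 162, 163, 158, 159]
214 [159, 159, 160, 165, 143, 113, 130, 136, 136, 134, 135, 134] [137, 136, 138, 137, 139, 113, 139, 164, 162, 160, 161, 159]
222 [161, 161, 160, 160, 162, 146, 122, 132, 135, 135, 138, 136] [130, 130, 132, 134, 123, 108, 143, 162, 162, 161, 161, 161]
240 [160, 159, 161, 159, 160, 164, 156, 95, 86, 130, 136, 142, 140, 136]
300 [158, 159, 158, 161, 164, 150, 73, 99, 129, 135, 139, 133, 130, 137]
318 [161, 159, 162, 161, 159, 135, 68, 116, 136, 141, 138, 135, 129, 50]
cheek 206 [136, 145, 164, 168, 171, 163, 114, 65, 67, 67, 68, 67, 69, 69, 70, 70, 71, 70, 69, 68, 65, 66, 67, 66, 63, 66, 66, 62, 68, 71, 73, 69, 69, 72, 71, 68, 69, 69, 70, 67, 84, 137, 158, 155, 145, 126, 127, 134, 132, 132, 134]
cheek 210 [135, 137, 135, 136, 141, 119, 74, 69, 67, 69, 68, 70, 70, 69, 73, 69, 60, 50, 53, 51, 49, 46, 47, 45, 44, 48, 47, 51, 43, 38, 55, 71, 
[... 1090 characters left out ...]
5, 164, 163, 165, 165, 167, 162, 133, 113, 117, 102, 74, 63, 62, 64, 64, 60, 61, 59, 59, 60, 58, 50, 88, 129, 139, 138, 127, 99, 139, 165]
hook 233 [162, 161, 165, 156, 111, 54, 61, 63, 59, 61, 62, 62, 58, 62, 59, 56, 56, 53, 50, 64, 109, 139, 140, 139, 140, 137, 129, 127, 114, 98, 81, 66, 63, 69, 109, 142, 157, 155, 154, 154, 153, 153, 153, 154, 156, 154, 153, 154, 153, 153, 155, 153, 156, 155, 153, 155, 153, 154, 155, 154, 155, 153, 154, 153, 155, 154, 152, 154, 154, 152, 153, 157, 154, 155, 158, 154, 131, 117, 109, 81, 63, 69, 68, 65, 67, 62, 59, 62, 59, 60, 60, 62, 53, 71, 121, 143, 125, 102, 142, 164]
label [ 241  291   73   44 3083]
[-13.1 -13.3]
[-13.1  16.3]
[ 8.8 17.2]
[  8.8 -14.1]
```

```bash
cat >> m.py <<'E'
print("hook",T([232.5,233],.225),T([321.5,233],.225))
d,r,fx=pickle.load(open("poses.pkl","rb"))
p,e=fit([(f,[[-65,45,10],[65,45,10]],np.array([[229.2,191.8],[326.3,189.5]])),(f,[[-22,35,12],[22,35,12]],np.array([[260.5,202],[294.8,201.3]]))],fx)
print("fix",fx.round(4),p.round(4),e.round(1).tolist(),"tool frame",(A@(p[:2]-t[:2])*1e3).round(1),(A@(fx[:2]-t[:2])*1e3).round(1))
print(g[196:240,277].astype(int).tolist())
for X in([0,35,10],[0,35,136]):print(proj(f,place(p,np.array([X])/1e3)))
E
python3 m.py|tail -7
python3 - <<'E'
import sys;sys.path.insert(0,'.')
E
```

```text
[ 8.8 17.2]
[  8.8 -14.1]
hook [ -4.4 -27.7] [-4.5 30.8]
fix [ 0.4409 -0.1038 -0.494 ] [ 0.4434 -0.1061 -0.4682] [[-0.8, 1.7], [0.5, 1.7], [0.6, -1.6], [-0.4, -1.6]] tool frame [70.1  3.5] [69.2  0.2]
[133, 136, 137, 110, 64, 73, 67, 71, 71, 71, 67, 21, 28, 25, 47, 68, 64, 68, 72, 72, 69, 70, 68, 68, 73, 73, 71, 71, 68, 77, 109, 135, 150, 163, 172, 168, 165, 153, 133, 101, 27, 3, 6, 6]
[[277.74549562 199.60755858]]
[[278.05698098 236.28325877]]
```

Call:
apply_moves(
  jaw=[-1,-1,-1,-1,-1],
  translation=[
    [-0.015,-0.033,0],
    [-0.0297,-0.0658,0],
    [-0.0297,-0.0658,-0.04],
    [-0.0297,-0.0658,-0.08],
    [-0.0297,-0.0658,-0.098],
  ],
  angular=[
    [0,0,1.4],
    [0,0,1.4],
    [0,0,1.4],
    [0,0,1.4],
    [0,0,1.4],
  ],
)

```text
clock: 13.65
position: [0.4424, -0.1082, 0.1975]
tool_rot: [-1.574, -0.0, -2.04]
force: [0.1, 0.1, -2.1]
grip_width: 0.049
```

Call:
apply_moves(
  jaw=[-1,-1,-1,-1],
  translation=[
    [0,0,0],
    [0,0,0],
    [0,0,0],
    [0,0,0],
  ],
  angular=[
    [0,0,0],
    [0,0,0],
    [0,0,0],
    [0,0,0],
  ],
)

```text
clock: 14.05
position: [0.4442, -0.108, 0.2012]
tool_rot: [-1.569, 0.0, -2.04]
force: [-0.3, -0.2, -1.1]
grip_width: 0.0489
```

```bash
python3 - <<'E'
from workcell import observe,cams
from h import *
import pickle
s=observe();F={n:cams.grab_frame(n) for n in("scene","wrist")};f=F["wrist"];print({k:np.round(s[k],4).tolist() for k in("clock","position","tool_rot","force","qpos","grip_width")})
pickle.dump((F,s),open("F8.pkl","wb"))
t=s["position"]
u=proj(F["scene"],[[.443,-.106,.09]])[0].round().astype(int)
c=F["scene"]["pixels"][u[1]-40:u[1]+20,u[0]-30:u[0]+30,::-1]
w=f["pixels"][170:370,180:380,::-1]
cv2.imwrite("pics/f8.png",np.hstack([cv2.resize(c,(400,400),interpolation=cv2.INTER_CUBIC),cv2.resize(w,(400,400),interpolation=cv2.INTER_CUBIC)]))
E
```

```text
{'clock': 14.05, 'position': [0.4442, -0.108, 0.2012], 'tool_rot': [-1.569, 0.0003, -2.0397], 'force': [-0.2938, -0.2255, -1.0785], 'qpos': [0.4845, 0.3557, -0.4643, 2.06, 0.2262, 0.7719, -0.5864], 'grip_width': 0.0489}
```

View pics/f8.png

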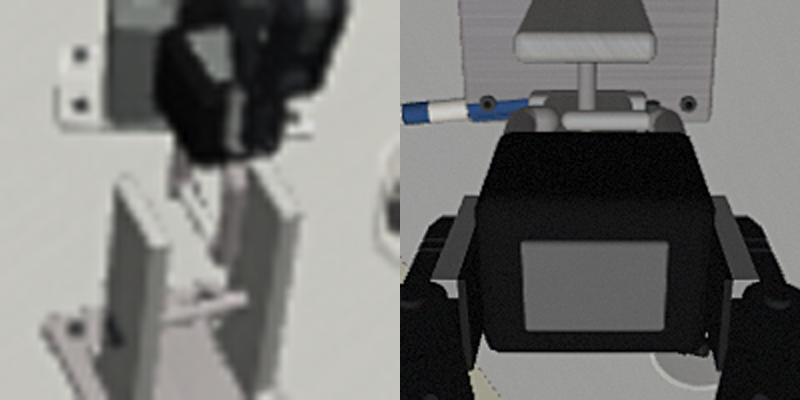

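The wrist view shows the eye bar at u≈586 under the cheek top (515–657) and the hook spanning about 503–687. The nose/gate joint is at 560, so the bar sits about 2.8 mm to the +x side of the hook centre, as wanted. I check this in metric units.

```bash
python3 - <<'E'
from h import *;import pickle
F,s=pickle.load(open("F8.pkl","rb"));f=F["wrist"];t=s["position"];y=s["tool_rot"][2]
g=cv2.cvtColor(f["pixels"],cv2.COLOR_RGB2GRAY).astype(int)
A=np.array([[np.cos(y),np.sin(y)],[-np.sin(y),np.cos(y)]])
T=lambda q,z:(A@(hit(f,q,z)-t[:2])*1e3).round(1)
for r in(205,212): print("bar",r,g[r,262:284].tolist())
for r in(190,194): print("cheek",r,g[r,233:243].tolist(),g[r,303:313].tolist())
for r in(229,233): print("hook",r,g[r,228:242].tolist(),g[r,318:330].tolist(),"gate",g[r,255:268].tolist(),g[r,298:312].tolist())
print(g[160:206,260].tolist());print(g[218:240,290].tolist())
z=t[2]-.088
for n,q,h in(("bar",[269.2,208],.064),("bar",[277.2,208],.064),("cheek",[237.8,194],.136),("cheek",[308.3,194],.136),("hook",[231.5,233],z+.01),("hook",[322.5,233],z+.01),("gate end",[260.3,230],z+.008)):print(n,T(q,h))
print(f["mtx"][:2,2])
E
```

```text
bar 205 [130, 129, 129, 130, 130, 131, 117, 105, 120, 131, 137, 135, 130, 123, 105, 79, 102, 132, 130, 128, 127, 128]
bar 212 [132, 132, 130, 132, 132, 135, 121, 105, 121, 131, 136, 133, 129, 121, 108, 86, 109, 136, 134, 133, 131, 131]
cheek 190 [131, 132, 132, 118, 116, 141, 144, 153, 158, 155] [152, 146, 131, 123, 92, 103, 128, 129, 126, 128]
cheek 194 [131, 130, 132, 114, 115, 142, 145, 151, 154, 155] [158, 152, 138, 128, 98, 110, 133, 129, 128, 129]
hook 229 [68, 61, 66, 70, 73, 76, 65, 61, 61, 55, 57, 62, 58, 57] [54, 49, 103, 136, 133, 135, 129, 133, 132, 131, 134, 132] gate [116, 110, 100, 85, 61, 77, 122, 148, 153, 157, 159, 160, 160] [157, 159, 160, 158, 160, 159, 133, 109, 114, 98, 67, 59, 63, 63]
hook 233 [153, 158, 158, 163, 125, 51, 58, 61, 60, 57, 58, 62, 55, 59] [59, 58, 53, 77, 140, 163, 158, 157, 156, 154, 154, 155] gate [120, 110, 98, 78, 64, 63, 71, 109, 143, 154, 152, 150, 149] [149, 147, 148, 149, 151, 149, 129, 115, 99, 71, 63, 61, 68, 62]
[67, 68, 64, 67, 67, 67, 63, 64, 66, 67, 64, 69, 72, 69, 67, 70, 69, 67, 68, 65, 67, 67, 70, 68, 65, 68, 99, 127, 139, 144, 152, 158, 156, 158, 154, 155, 154, 152, 145, 134, 120, 113, 136, 137, 133, 131]
[68, 67, 67, 68, 67, 69, 66, 75, 107, 129, 144, 159, 165, 165, 159, 149, 124, 62, 9, 10, 15, 0]
bar [-1.2 -4.9]
bar [-1.2  1.9]
cheek [-33.  -22.1]
cheek [-33.   20.5]
hook [ -2.4 -29. ]
hook [-2.4 32.3]
gate end [-3.8 -9.7]
[277.00498261 215.21823504]
```

Call:
apply_moves(
  jaw=[-1,-1,-1,-1,-1],
  translation=[
    [0,0,-0.02],
    [0,0,-0.038],
    [0,0,-0.044],
    [0,0,-0.05],
    [0,0,-0.055],
  ],
  angular=[
    [0,0,0],
    [0,0,0],
    [0,0,0],
    [0,0,0],
    [0,0,0],
  ],
  newtons=80,
)

```text
clock: 14.65
position: [0.4441, -0.1079, 0.1455]
tool_rot: [-1.57, 0.0, -2.04]
force: [-0.3, 0.2, 4.9]
grip_width: 0.0491
```

Call:
apply_moves(
  jaw=[-1,-1,-1,-1],
  translation=[
    [0,0,-0.006],
    [0,0,-0.012],
    [0,0,-0.018],
    [0,0,-0.023],
  ],
  angular=[
    [0,0,0],
    [0,0,0],
    [0,0,0],
    [0,0,0],
  ],
)

```text
clock: 15.05
position: [0.4449, -0.1082, 0.1224]
tool_rot: [-1.568, 0.001, -2.04]
force: [1.2, -0.8, -2.4]
grip_width: 0.0486
```

Call:
apply_moves(
  jaw=[-1,-1,-1,-1],
  translation=[
    [0,0,-0.005],
    [0,0,-0.009],
    [0,0,-0.013],
    [0,0,-0.013],
  ],
  angular=[
    [0,0,0],
    [0,0,0],
    [0,0,0],
    [0,0,0],
  ],
)

```text
clock: 15.45
position: [0.4433, -0.1078, 0.1086]
tool_rot: [-1.572, -0.0, -2.039]
force: [-0.0, 0.6, -1.8]
grip_width: 0.0486
```

Call:
apply_moves(
  jaw=[-0.1,0.3,1,1,1],
  translation=[
    [0,0,0],
    [0,0,0],
    [0,0,0],
    [0,0,0.015],
    [0,0,0.04],
  ],
  angular=[
    [0,0,0],
    [0,0,0],
    [0,0,0],
    [0,0,0],
    [0,0,0],
  ],
)

```text
clock: 15.95
position: [0.443, -0.1076, 0.1488]
tool_rot: [-1.573, -0.0, -2.039]
force: [0.5, 0.0, 0.5]
grip_width: 0.0852
```

Call:
apply_moves(
  jaw=[1,1,1,1,1],
  translation=[
    [0,0,0.04],
    [0,0,0.09],
    [0,0,0.14],
    [0,0,0.19],
    [0,0,0.19],
  ],
  angular=[
    [0,0,0],
    [0,0,0],
    [0,0,0],
    [0,0,0],
    [0,0,0],
  ],
)

```text
clock: 16.45
position: [0.4456, -0.108, 0.345]
tool_rot: [-1.562, 0.002, -2.04]
force: [0.8, 0.6, -1.7]
grip_width: 0.0849
```

Call:
apply_moves(
  jaw=[1,1,1,1,1],
  translation=[
    [0.01,-0.03,0],
    [0.02,-0.07,0],
    [0.03,-0.11,0],
    [0.04,-0.15,0],
    [0.04,-0.15,0],
  ],
  angular=[
    [0,0,0],
    [0,0,0],
    [0,0,0],
    [0,0,0],
    [0,0,0],
  ],
)

```text
clock: 16.95
position: [0.4833, -0.2628, 0.3381]
tool_rot: [-1.571, -0.001, -2.045]
force: [-0.8, 0.9, -0.7]
grip_width: 0.0851
```

```bash
python3 - <<'E'
from workcell import observe,cams
from h import *
s=observe();print({k:np.round(s[k],3).tolist() for k in("clock","position","force","grip_width")})
F={n:cams.grab_frame(n) for n in("scene","top","wrist")}
P=[]
for n,h in(("scene",40),("top",40)):
    u=proj(F[n],[[.443,-.106,.07]])[0].round().astype(int)
    P.append(cv2.resize(F[n]["pixels"][u[1]-h:u[1]+h,u[0]-h:u[0]+h,::-1],(400,400),interpolation=cv2.INTER_CUBIC))
q=[cv2.resize(F[n]["pixels"][:,:,::-1],(267,200)) for n in F]
cv2.imwrite("pics/end.png",np.vstack([np.hstack(P),np.hstack(q)[:,:800]]))
E
```

```text
{'clock': 16.95, 'position': [0.483, -0.263, 0.338], 'force': [-0.836, 0.917, -0.653], 'grip_width': 0.085}
```

View pics/end.png

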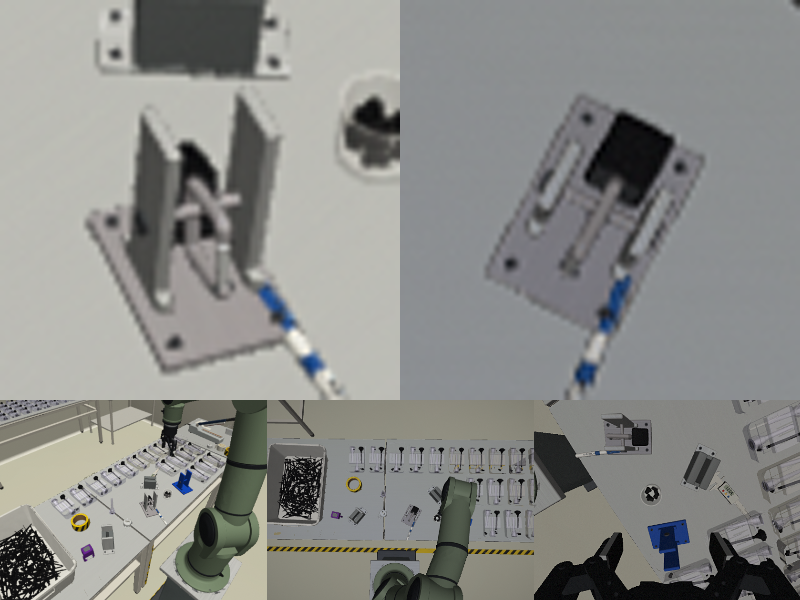

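The last picture shows the handle tipped over on the bar with its loop round it: bar at (205,207), gate side at (210,270) closed. The bystanders are in place. I let it settle, then hand in.

Call:
apply_moves(
  jaw=[1,1,1,1,1],
  translation=[
    [0,0,0],
    [0,0,0],
    [0,0,0],
    [0,0,0],
    [0,0,0],
  ],
  angular=[
    [0,0,0],
    [0,0,0],
    [0,0,0],
    [0,0,0],
    [0,0,0],
  ],
)

```text
clock: 17.6
position: [0.4836, -0.2577, 0.3392]
tool_rot: [-1.571, -0.0, -2.039]
force: [0.2, -0.2, -0.3]
grip_width: 0.0856
```

```bash
python3 -c "
from workcell import workorder;print(workorder.job_done())"
```

```text
the job is handed in; nothing more can be done
None
```

I took the handle from the dock, stood it in the rest to change grip, snapped its hook down onto the grey fixture's eye bar, and let go. The job was handed in at 17.6 s of the 58 s allowed.

- **Snap:** the push force rose to about +5 N, then fell back to just the handle's weight once the bar had passed the gate. The measured force was -2.4 N at a tool height of 0.122 m, which is about where the snap was expected.
- **Last picture:** the handle has tipped over on the bar with the loop round it, and the gate looks shut. The gate angle itself was not measured. The bystanders and look-alikes appear unmoved, and the gripper was clear and touching nothing.
- **Disagreement:** my first fit of the fixture was about 3–4 mm and 1.5° off the wrist camera's view. I used the wrist view, which put the bar about 2–3 mm to the hook's +x side, against the 3 mm wanted.

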